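Refit the rod of the cigar-length gauge

TASK

Clear the aluminium cigar tube off the brass length gauge and leave it lying in the wooden tray. Then take the steel rod whose two square collars are far apart, lay it on the sprung jaws of the gauge's two clips with a collar outside each clip, let go of it, and press it down past the jaws until it sits fully home in both clips. Leave the other rods and everything else on the bench where they are.

Things in the scene. Friction and masses are not known exactly. Their poses are not given: they have to be found in the camera images.
- gauge: Brass length gauge on a wooden board 200 x 100 x 20 mm, fixed. Origin: centre of the board's underside; x = its long axis, the rod's line. Two fork clips, 14 mm wide along x, at x = -42 and +42 mm, seats at z = 60, 70 mm clear between them. Each: an upright fixed prong on the +y side (inner face y = 6.75 mm, flared outward from z = 88 to its top at 102) and a sprung hinged jaw on the -y side.
- gauge_seat (a point): Seated place of the rod's middle, 66 mm above the bench, axes as the gauge's. A rod lying on the closed jaws has its axis about 19 mm higher. Pressing it past both takes 6 to 15 N. Between the clips (x = -28 to 28 mm) two brass walls, 17 mm apart, 25 mm over all, reach z = 69.5 mm: the seated rod's top (z = 72) is 2.5 mm proud, so it can only be pressed from above there.
- jaw_a (a joint): Angle of the sprung jaw at local x = -42 mm of the gauge: 0 closed (its spring holds it there), grows as it is pushed outward, at most 0.45 rad.
- jaw_b (a joint): The same for the jaw at local x = +42 mm.
- jaw_a_lip (a point): Tip of jaw a's lip. Closed it is at y = -1.5, z = 73.5 mm in the gauge's frame, overhanging the seat; from it the jaw's face slopes up and outward at 70 degrees to z = 100 mm. Below the lip the jaw's inner face is at y = -6.75 mm.
- jaw_b_lip (a point): The same for jaw b.
- gauge_rod: The gauge rod (to be fitted): plain steel, 12 mm thick, 180 mm long, with two square collars 18 x 18 mm, 10 mm wide, centred 62.5 mm to either side of the middle (far apart, near the ends); about 170 g. Origin at mid length on its axis, local x along it; lying on the bench its axis is 9 mm up. Seated, its collars stand just outside the two clips (5 mm play or so each way).
- narrow_rod: A wrong rod: steel, 12 mm thick, 180 mm long, its two 18 mm square collars close together, 28 mm to either side of the middle. Origin and axes as the gauge rod.
- short_rod: A wrong rod: steel, 12 mm thick, only 115 mm long, its two 18 mm square collars 38 mm to either side of the middle. Origin and axes as the gauge rod.
- tube: Plain aluminium cigar tube, 22 mm across, 140 mm long, 45 g. Origin at mid length on its axis, local x along it. It starts lying along the tops of the gauge's two clips, its axis about 101 mm above the bench.
- tray: Open light-wood tray, 210 x 105 x 35 mm outside, walls and floor 6 mm or so, fixed. Origin at the centre of its underside, local x along its length.
- tray_in (a point): Centre of the tray's inner floor, axes as the tray's.
- glue_jar: Bystander, leave alone: jar of green glass with a steel lid, 56 mm across, 65 mm tall, near the robot. Origin at the centre of its underside.
- blade: Bystander, leave alone: flat steel leaf-cutting blade, 170 x 40 x 5 mm. Origin at the centre of its underside.
- spray_can: Bystander, leave alone: white can, 60 mm across, 170 mm tall. Origin at the centre of its underside.
- cup: Bystander, leave alone: white cup, 76 mm across, 80 mm tall. Origin at the centre of its underside.
- ring_gauge: Bystander, leave alone: small flat brass ring, 44 mm across, 12 mm tall. Origin at the centre of its underside.
- spool: Bystander, leave alone: wooden spool, 44 mm across, 36 mm tall. Origin at the centre of its underside.
- weight: Bystander, leave alone: dark steel disc weight, 40 mm across, 22 mm tall. Origin at the centre of its underside.

How it is judged:
On the way, in this order (a step that is already met when the one before it is completed fails the run):
1. the tube lies in the tray, let go and at rest (x of tube in the frame of tray_in between -0.035 and 0.035 m and y of tube in the frame of tray_in between -0.043 and 0.043 m and z of tube in the frame of tray_in between 0.003 and 0.02 m and contact force between the fingers and tube below 0.02 N and linear speed of tube below 0.03 m/s), for 0.2 s.
2. the gauge rod, let go and still for 0.3 s, lies on the unpressed jaws of both clips: axis 12 to 28 mm above its seat, within 6 mm along and across and 0.1 rad of the clip line (x of gauge_rod in the frame of gauge_seat between -0.006 and 0.006 m and contact force between the fingers and gauge_rod below 0.02 N and linear speed of gauge_rod below 0.02 m/s and y of gauge_rod in the frame of gauge_seat between -0.006 and 0.006 m and z of gauge_rod in the frame of gauge_seat between 0.012 and 0.028 m and angle between the x axis of gauge_rod and the x axis of gauge_seat, either way round below 0.1 rad), for 0.3 s.
At the end, for the whole second after the job is handed in: The gauge rod is fully home in both clips: middle within 2.5 mm of the seat in height and across, 6 mm along, axis within 0.035 rad, both jaws sprung back (under 0.06 rad). The tube lies in the tray, its middle within 35 mm of the tray's along, 43 mm across. Both let go, at rest (all of step 1 and x of gauge_rod in the frame of gauge_seat between -0.006 and 0.006 m and contact force between the fingers and gauge_rod below 0.02 N and linear speed of gauge_rod below 0.02 m/s and y of gauge_rod in the frame of gauge_seat between -0.0025 and 0.0025 m and z of gauge_rod in the frame of gauge_seat between -0.0025 and 0.0025 m and angle between the x axis of gauge_rod and the x axis of gauge_seat, either way round below 0.035 rad and value of joint each of jaw_a, jaw_b below 0.06 rad); the robot touches nothing.
It fails at once if a bystander is pushed more than 30 mm from its place or knocked over (any of the jar, blade, spray can, cup, ring, spool, weight) (distance of any of glue_jar, blade, spray_can, cup, ring_gauge, spool, weight from where it was at the start of the episode above 0.03 m or angle between any of glue_jar, blade, spray_can, cup, ring_gauge, spool, weight's own z axis and vertical above 0.6 rad).
It fails at once if one of the two wrong rods is moved more than 30 mm (distance of any of narrow_rod, short_rod from where it was at the start of the episode above 0.03 m).
It also fails if it takes over 64 s, if anything falls off the work surface, if the arm or the gripper's body presses on something with over 40 N, if the wrist force passes 120 N, or if a joint passes its speed limit or range.

ROBOT

A 7-joint arm with a two-finger parallel gripper is mounted at the origin on the work surface. World frame = base frame: x ahead of the robot, y to its left, z up, the work surface at z = 0. Lengths are in m, angles in rad, forces in N, time in s.
With the tool pointing down it reaches from about 0.4 to 0.875 m from the base axis. Payload 6.5 kg.
Tool frame: the origin (TCP) lies between the finger pads; the fingertips stand 11 mm ahead of it and the grasp point (between the pads) lies 8 mm behind it (nose_length is the distance from the TCP to the fingertips, in m); z points along the fingers, y is the line along which they close (so a half turn about z gives the same grasp; the last joint's range is limited). The gripper opens to 85 mm and grips with 20 to 120 N. Pads are 22 mm wide; open, the fingers measure 114 mm over their backs; the gripper's body (76 mm by 85 mm) begins 54 mm behind the grasp point. The pads swing forward as they close: fully open they stand 13 mm farther back than shut.
Start: joints at [-1.249, 0.536, -0.004, 1.538, 0.003, 1.067, -0.071], TCP at [0.246, 0.602, 0.209] pointing down, gripper open.
Joint ranges: [-2.7, 2.7], [-0.37, 2.16], [-1.27, 1.26], [0.24, 2.4], [-1.31, 4.45], [0.19, 1.91], [-2.76, 2.76]. Speed limits (rad/s): [2.39, 2.39, 3.14, 3.14, 3.14, 3.14, 3.14].

INTERFACE

Orientations are given as [roll, pitch, yaw] about the fixed x, y, z axes, in that order (R = Rz(yaw) Ry(pitch) Rx(roll)).
In Python, from workcell import * gives the robot as it stands.
- The arm moves only by the shell command python3 -m inch 'ROWS' [OPENING]. ROWS is JSON, a list of rows, each a list of 4 numbers: the shift along the tool's x, y, z in m, then the turn about the tool's z in rad. In form: [[tx, ty, tz, spin], ...]. A call has 1 to 5 rows; each row is the pose to reach, as a shift and turn from the pose commanded when the call began, along the tool's axes at that moment; what a row does not reach only later rows make up. A row lasts 1/8 s, in which the tool goes at most 62.5 mm and 10.7 degrees, less where a joint would pass 70% of its speed; a pose out of reach is approached as far as the arm can. A call with a gripper value outside its range is refused whole. OPENING is the closure, from -1 (fully open) to 1 (shut), set as the call begins (- or left out, the last holds). The fingers move at their own pace and stop on an object; the grip force is fixed at half the most. Time passes only in rows, so rows that repeat a pose let the fingers close. It gives the time, the measured TCP pose, the force, the opening and the grip force at its end, in the units of the state.
- get_obs(): the state, without advancing time (a new reading comes with each control period).
- read_camera(name): name is "scene" or "top"; returns a dict with "image" (480x640x3 uint8, red, green, blue), "K" (3x3 intrinsics, pixels), "world_to_cam" (4x4, takes a point from world to camera coordinates). Camera axes: x right, y down, z forward; pixel columns grow to the right and rows downward; lengths in m; the calibration is good to about 2 mm. A picture is of the moment at which its call begins. There is no depth.
- hand_in(): hands the job in; it is judged then, once.
The state is a dict: "clock": time; "qpos": joint angles; "qd": joint speeds; "joint_torque": joint torques, N m; "tcp_pos": TCP position; "orientation": TCP orientation; "force": force on the tool from outside, world axes, zero at the start; "wrist_torque": the same for the moment, N m; "grip_width": finger opening in m; "finger_force": force on a finger pad.
Only numpy, scipy, OpenCV 4.12 (cv2) and the standard library are available. Lean on these libraries where they do the work, as an engineer would, in place of code of your own. Each camera call takes 0.05 s, during which the arm holds its last target. There are 200 camera calls.

## Working session

There is one attempt and no reset: what is moved stays moved. The work goes in short steps, Python scripts to look and compute and a shell command to move; the robot and the scene stay as the last step left them, time stands still between calls to the robot, and variables do not carry over. Pictures are saved under pics/ and viewed, at most 10 in all, crops included, and the job is handed in when it is done.

```bash
mkdir -p pics; cat > h.py <<'E'
from workcell import *
import numpy as np, cv2
def snap(cam,name):
    r=read_camera(cam); cv2.imwrite(f'pics/{name}.png',r['image'][...,::-1]); np.savez(f'/tmp/{name}.npz',**{k:np.array(r[k]) for k in('image','K','world_to_cam')}); return r
def load(name): return dict(np.load(f'/tmp/{name}.npz'))
def ray(r,u,v,z):
    K=r['K'];T=r['world_to_cam'];R=T[:3,:3];c=-R.T@T[:3,3]
    d=R.T@np.linalg.solve(K,[u,v,1]); return c+d*(z-c[2])/d[2]
def proj(r,p):
    q=r['K']@(r['world_to_cam']@np.r_[p,1])[:3]; return q[:2]/q[2]
E
python3 - <<'E'
from h import *
for c in('top','scene'):
    r=snap(c,c+'0'); T=r['world_to_cam'];print(c,(-T[:3,:3].T@T[:3,3]).round(3),r['K'][0,0])
o=get_obs();print(o)
E
```

```text
top [ 0.483 -0.052  0.982] 437.83770025278045
scene [0.982 0.618 1.   ] 612.118807781394
{'clock': 0.1, 'qpos': array([-1.24916662,  0.53708836, -0.00439134,  1.53875261,  0.00261641,
        1.06731038, -0.07120884]), 'qd': array([-0.00012863, -0.00237162,  0.00168784, -0.00476197, -0.000557  ,
        0.00043985, -0.00097306]), 'joint_torque': array([ 2.67353942e-03, -5.84567642e+01,  1.05192170e+00, -2.59775823e+01,
        1.26209643e-02,  4.65020043e-03, -8.53767574e-06]), 'tcp_pos': array([0.24563967, 0.60115649, 0.20841098]), 'orientation': array([-3.14004659e+00,  1.53393780e-04,  2.75379317e+00]), 'force': array([-1.07794708, -0.2757638 , -0.14059336]), 'wrist_torque': array([ 0.02202566,  0.01385731, -0.00260316]), 'finger_force': 0.0, 'grip_width': 0.0850634868450159}
```

View pics/top0.png

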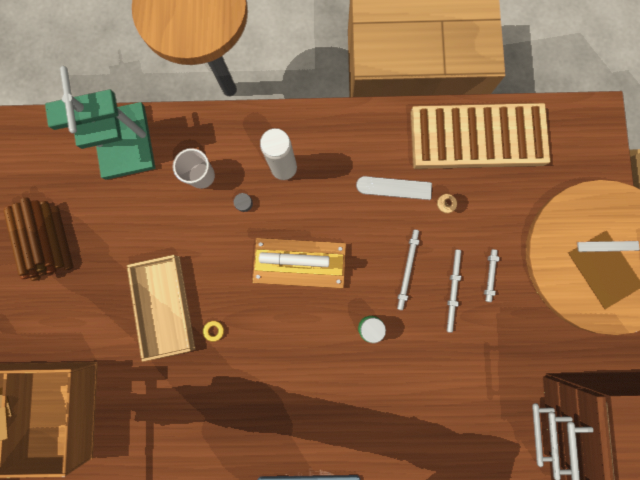

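View pics/scene0.png

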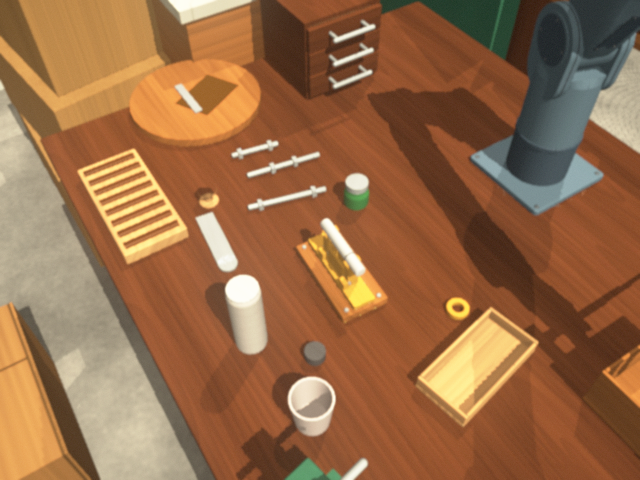

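The top view shows the gauge at (300,263) with the tube on it (295,260) and the tray at (161,307). The gauge rod, with collars near its ends, is at (409,270). The narrow rod is at (455,290) and the short rod at (491,275).

```bash
python3 - <<'E'
from h import *
t=load('top0');s=load('scene0')
a=t['image'][225:345,240:480]; b=s['image'][170:330,230:400]
a=cv2.resize(a,(800,400),interpolation=2);b=cv2.resize(b,(212,200),interpolation=2)
cv2.imwrite('pics/c1.png',a[...,::-1])
cv2.imwrite('pics/c2.png',cv2.resize(s['image'][210:330,285:395],(550,600),interpolation=2)[...,::-1])
def blobs(r,roi,f,z,amin=40,heights=None):
    x0,y0,x1,y1=roi;im=r['image'][y0:y1,x0:x1];h=cv2.cvtColor(im,cv2.COLOR_RGB2HSV).astype(int)
    m=f(h).astype(np.uint8)
    n,l,st,c=cv2.connectedComponentsWithStats(m)
    for i in range(1,n):
        if st[i,4]<amin: continue
        p=np.argwhere(l==i)[:,::-1].astype(np.float32)
        q=cv2.minAreaRect(p);bx=cv2.boxPoints(q)+[x0,y0]
        P=np.array([ray(r,u,v,z)[:2] for u,v in bx]);C=P.mean(0)
        e=[P[1]-P[0],P[2]-P[1]];L=[np.linalg.norm(k) for k in e];k=e[int(np.argmax(L))]
        print('area',st[i,4],'px',bx.mean(0).round(1),'C',C.round(4),'L',np.round(L,4),'yaw',round(np.arctan2(k[1],k[0])%np.pi,4))
silver=lambda h:(h[...,1]<60)&(h[...,2]>110)
print('rods top');blobs(t,(385,220,510,340),silver,.012)
print('rods scene');blobs(s,(225,135,335,215),silver,.012)
print('tube top');blobs(t,(245,235,350,290),silver,.108)
print('tube scene');blobs(s,(315,210,370,280),silver,.105)
print('tray top');blobs(t,(115,245,202,368),lambda h:(h[...,1]<150)&(h[...,2]>120)&(h[...,0]>12),.035,300)
E
```

```text
rods top
area 512 px [407.9 269.5] C [ 0.5397 -0.2267] L [0.1797 0.0213] yaw 2.9073
area 535 px [454.  290.5] C [ 0.4919 -0.3253] L [0.1786 0.0225] yaw 3.0067
area 360 px [491.4 275.5] C [ 0.5225 -0.409 ] L [0.1141 0.0237] yaw 2.9658
rods scene
area 282 px [254.4 148.7] C [ 0.5228 -0.4081] L [0.116  0.0343] yaw 2.9657
area 426 px [282.6 164.3] C [ 0.4926 -0.3237] L [0.1808 0.0337] yaw 2.9901
area 478 px [286.5 197.5] C [ 0.54   -0.2256] L [0.182  0.0334] yaw 2.8983
tube top
area 716 px [293.6 259.3] C [0.5578 0.0185] L [0.0209 0.1395] yaw 1.4939
tube scene
area 674 px [342.4 246.4] C [0.5588 0.0186] L [0.0236 0.1493] yaw 1.4873
tray top
area 4585 px [157.6 307.6] C [0.4672 0.3179] L [0.1113 0.2163] yaw 0.193
```

View pics/c1.png

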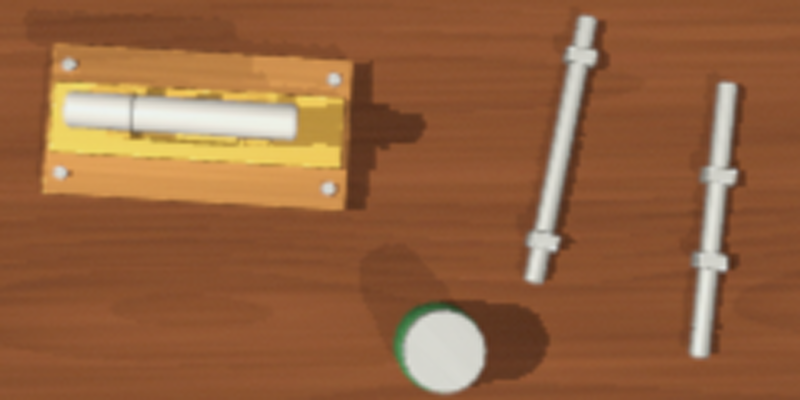

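View pics/c2.png

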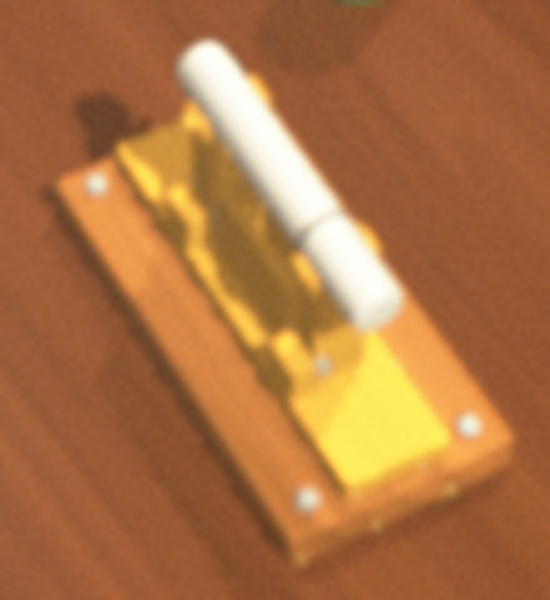

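The left rod in the crop has its collars near its ends, so it is the gauge rod. In the scene crop the tube overlies both clips. Next I measure the board and plan the first move.

```bash
cat >> h.py <<'E'
def plan(x,y,z,yaw):
    o=get_obs();p=o['tcp_pos'];w=o['orientation'][2]
    dx,dy=x-p[0],y-p[1]; dyaw=(yaw-w+np.pi)%(2*np.pi)-np.pi
    print('t',round(o['clock'],2),'at',p.round(4),'yaw',round(w,4),'q7',o['qpos'][6].round(2),'-> tx %.4f ty %.4f tz %.4f spin %.4f'%(np.cos(w)*dx+np.sin(w)*dy,np.sin(w)*dx-np.cos(w)*dy,p[2]-z,-dyaw))
E
python3 - <<'E'
from h import *
t=load('top0');s=load('scene0')
# screws (silver blobs) in crop around gauge
def screws(r,roi):
    x0,y0,x1,y1=roi;h=cv2.cvtColor(r['image'][y0:y1,x0:x1],cv2.COLOR_RGB2HSV).astype(int)
    n,l,st,c=cv2.connectedComponentsWithStats(((h[...,1]<110)&(h[...,2]>120)).astype(np.uint8))
    return [(c[i]+[x0,y0]) for i in range(1,n) if 3<=st[i,4]<60]
for r,roi,n in((t,(252,235,350,290),'top'),(s,(295,215,390,325),'scene')):
    P=[(q.round(1),ray(r,*q,.021)[:2].round(4)) for q in screws(r,roi)]
    print(n,*P,sep='\n')
# board outline in top
im=t['image'];h=cv2.cvtColor(im,cv2.COLOR_RGB2HSV).astype(int)
m=np.zeros(im.shape[:2],np.uint8);m[232:295,245:355]=((h[...,2]>165))[232:295,245:355]
m=cv2.morphologyEx(m,cv2.MORPH_OPEN,np.ones((3,3)))
q=cv2.minAreaRect(np.argwhere(m)[:,::-1].astype(np.float32));b=cv2.boxPoints(q);P=np.array([ray(t,u,v,.02)[:2] for u,v in b])
print('board',P.mean(0),P.round(4).tolist())
for p,q in((P[0],P[1]),(P[1],P[2])):print(np.linalg.norm(q-p),np.arctan2(*(q-p)[::-1])%np.pi)
plan(.558,.0185,.2,1.494)
E
```

```text
top
(array([260.1, 243.7]), array([0.6012, 0.0993]))
(array([339.9, 248.4]), array([ 0.5874, -0.0771]))
(array([257.6, 276.4]), array([0.5291, 0.1047]))
(array([338. , 281.1]), array([ 0.5156, -0.0715]))
scene
(array([303.7, 246.5]), array([ 0.5865, -0.078 ]))
(array([349. , 282.7]), array([0.5599, 0.0488]))
(array([378.2, 294.8]), array([0.5286, 0.1031]))
(array([346. , 309.5]), array([0.6   , 0.0975]))
board [0.55797633 0.01420161] [[0.516, 0.1165], [0.6151, 0.1111], [0.5996, -0.0894], [0.5012, -0.0814]]
0.09916798411790043 3.087631744432562
0.20115849391187843 1.4937598087021973
t 0.1 at [0.2456 0.6012 0.2084] yaw 2.7538 q7 -0.07 -> tx -0.5095 ty -0.4213 tz 0.0084 spin 1.2598
```

```bash
python3 -m inch '[[-0.045,-0.038,0,0],[-0.09,-0.076,0,0],[-0.14,-0.116,0,0],[-0.19,-0.157,0,0],[-0.24,-0.198,0,0]]' -1
python3 -m inch '[[-0.048,-0.04,0,0.18],[-0.096,-0.08,0,0.36],[-0.145,-0.12,0,0.54],[-0.19,-0.157,0,0.72],[-0.24,-0.198,0,0.9]]'
python3 - <<'E'
from h import *
plan(.5583,.0183,.099,1.4937)
E
```

```text
clock: 0.72
tcp_pos: [0.391, 0.3308, 0.2091]
orientation: [-3.141, 0.0, 2.754]
force: [1.6, 0.9, 0.7]
grip_width: 0.0854
finger_force: 0.0
clock: 1.35
tcp_pos: [0.5371, 0.0592, 0.2091]
orientation: [3.142, -0.0, 1.849]
force: [1.1, 0.5, -0.2]
grip_width: 0.0854
finger_force: 0.0
t 1.35 at [0.5371 0.0592 0.2091] yaw 1.8487 q7 0.23 -> tx -0.0452 ty 0.0092 tz 0.1101 spin 0.3550
```

```bash
python3 -m inch '[[-0.022,0.005,0.01,0.18],[-0.045,0.009,0.03,0.355],[-0.045,0.009,0.045,0.355],[-0.045,0.009,0.045,0.355]]'
python3 - <<'E'
from h import *
plan(.5583,.0183,.099,1.4937)
E
```

```text
clock: 1.85
tcp_pos: [0.5563, 0.0211, 0.1628]
orientation: [-3.138, 0.0, 1.503]
force: [-0.7, 0.2, 0.4]
grip_width: 0.0857
finger_force: 0.0
t 1.85 at [0.5563 0.0211 0.1628] yaw 1.5028 q7 0.03 -> tx -0.0027 ty 0.0022 tz 0.0638 spin 0.0091
```

```bash
python3 -m inch '[[-0.002,0.001,0.02,0.008],[-0.002,0.001,0.04,0.008],[-0.002,0.001,0.055,0.008],[-0.002,0.001,0.063,0.008],[-0.002,0.001,0.063,0.008]]'
python3 - <<'E'
from h import *
plan(.5583,.0183,.099,1.4937)
E
```

```text
clock: 2.48
tcp_pos: [0.5585, 0.0182, 0.1011]
orientation: [-3.141, -0.0, 1.492]
force: [1.3, -0.2, -0.1]
grip_width: 0.0852
finger_force: 0.0
t 2.48 at [0.5585 0.0182 0.1011] yaw 1.4917 q7 0.07 -> tx 0.0000 ty -0.0002 tz 0.0021 spin -0.0020
```

Spot on. I'll close and lift.

```bash
python3 -m inch '[[0,0,0.002,0],[0,0,0.002,0],[0,0,0.002,0],[0,0,0.002,0],[0,0,0.002,0]]' 1
python3 -m inch '[[0,0,0,0],[0,0,0,0]]'
python3 -m inch '[[0,0,-0.02,0],[0,0,-0.05,0],[0,0,-0.09,0],[0,0,-0.1,0]]'
python3 - <<'E'
from h import *
plan(.4672,.318,.13,3.335)
E
```

```text
clock: 3.1
tcp_pos: [0.5587, 0.0179, 0.0993]
orientation: [3.141, -0.0, 1.491]
force: [-0.1, 0.2, -0.1]
grip_width: 0.0001
finger_force: 0.0
clock: 3.35
tcp_pos: [0.5587, 0.0179, 0.0992]
orientation: [-3.142, 0.0, 1.491]
force: [0.2, 0.1, -0.1]
grip_width: 0.0001
finger_force: 0.0
clock: 3.85
tcp_pos: [0.5602, 0.0178, 0.2016]
orientation: [3.137, -0.001, 1.491]
force: [0.8, 0.2, 0.2]
grip_width: -0.0001
finger_force: 0.0
t 3.85 at [0.5602 0.0178 0.2016] yaw 1.4906 q7 0.01 -> tx 0.2918 ty -0.1168 tz 0.0716 spin -1.8444
```

The gripper closed on nothing. I'll look again.

```bash
python3 - <<'E'
from h import *
a=snap('top','t1')['image'];b=snap('scene','s1')['image']
A=cv2.resize(a[215:315,215:375],(800,500),interpolation=2)[:, :400*2]
o=np.hstack([cv2.resize(a[200:320,220:380],(400,300),interpolation=2),cv2.resize(b[150:330,260:500],(400,300),interpolation=2)])
cv2.imwrite('pics/m1.png',o[...,::-1])
E
```

```text
(no output)
```

View pics/m1.png

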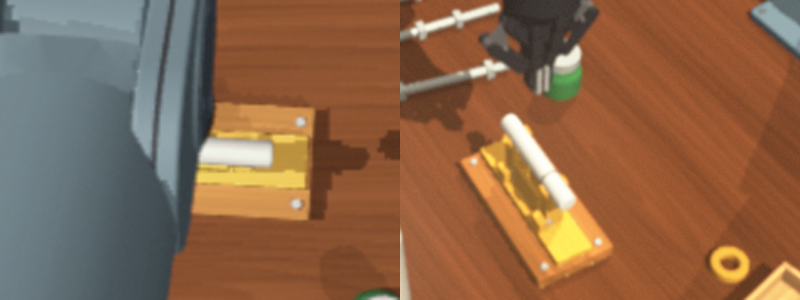

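The tube is still on the clips, and the fingertips show at about scene (343,203). I'll check the reported TCP against that.

```bash
python3 - <<'E'
from h import *
s=load('s1');o=get_obs();p=o['tcp_pos']
print(p,proj(s,p),'tip',proj(s,p-[0,0,.011]),'tube',[proj(s,[.5583,.0183,z]).round(1) for z in(.101,)])
for z in(.15,.17,.19,.2):print(z,ray(s,343,204,z).round(3))
cv2.imwrite('pics/m2.png',cv2.resize(s['image'][140:260,285:445],(800,600),interpolation=2)[...,::-1])
E
```

```text
[0.55928938 0.01801815 0.2000167 ] [342.33685936 211.31020658] tip [342.21502436 215.48288967] tube [array([341.8, 246.6])]
0.15 [ 0.521 -0.034  0.15 ]
0.17 [ 0.532 -0.019  0.17 ]
0.19 [ 0.543 -0.004  0.19 ]
0.2 [0.548 0.004 0.2  ]
```

View pics/m2.png

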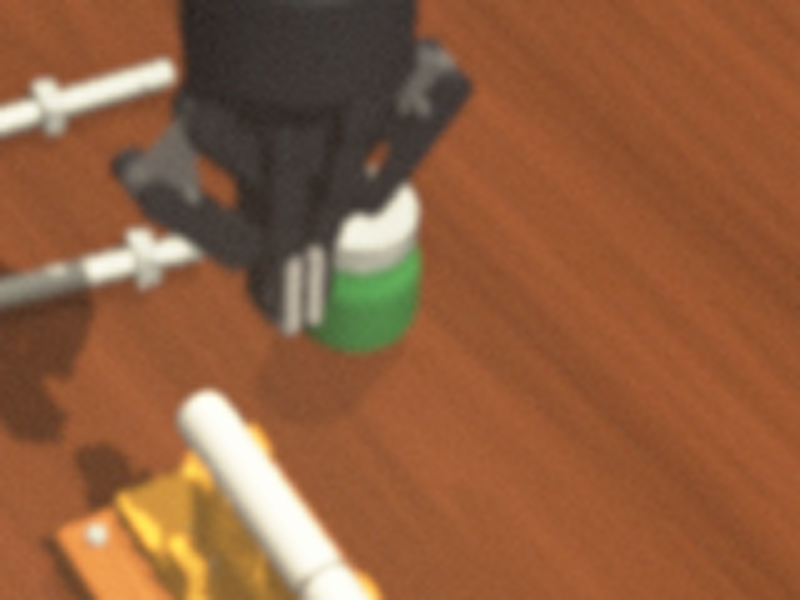

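```bash
python3 - <<'E'
import workcell
from h import *
print([n for n in dir(workcell) if n[0]!='_'], getattr(workcell,'nose_length',None))
s=load('s1')
for z in(.189,.2,.21,.215,.22,.225):print(z,proj(s,[.559,.029,z]).round(1))
E
```

```text
['Unreachable', 'get_obs', 'hand_in', 'nose_length', 'read_camera'] 0.011
0.189 [345.8 219.3]
0.2 [346.  215.1]
0.21 [346.1 211.3]
0.215 [346.2 209.3]
0.22 [346.2 207.4]
0.225 [346.3 205.4]
```

The fingertip's image column fits the reported xy exactly, but its row puts the tips about 33 mm higher than reported. That also explains the miss. I'll calibrate by lightly touching clear bench with the fingers closed.

```bash
python3 -m inch '[[-0.05,0.007,0,0],[-0.1,0.015,0.03,0],[-0.147,0.022,0.08,0],[-0.147,0.022,0.14,0],[-0.147,0.022,0.18,0]]' 1
python3 -m inch '[[0,0,0.004,0],[0,0,0.008,0],[0,0,0.012,0],[0,0,0.014,0]]'
```

```text
clock: 4.58
tcp_pos: [0.566, -0.131, 0.0151]
orientation: [-3.137, 0.0, 1.489]
force: [-0.5, -0.1, 1.2]
grip_width: 0.0001
finger_force: 0.0
clock: 5.08
tcp_pos: [0.5698, -0.1303, 0.0062]
orientation: [3.14, 0.0, 1.491]
force: [-0.6, -0.0, -0.4]
grip_width: 0.0004
finger_force: 0.0
```

```bash
python3 -m inch '[[0,0,0.003,0],[0,0,0.006,0],[0,0,0.009,0],[0,0,0.012,0]]'
python3 -m inch '[[0,0,0.003,0],[0,0,0.006,0],[0,0,0.006,0]]'
```

```text
clock: 5.58
tcp_pos: [0.5688, -0.1304, -0.007]
orientation: [-3.142, 0.0, 1.491]
force: [0.0, -0.3, -1.1]
grip_width: -0.0
finger_force: 0.0
clock: 5.95
tcp_pos: [0.5686, -0.1303, -0.0131]
orientation: [-3.141, -0.0, 1.491]
force: [-0.1, -0.2, 0.1]
grip_width: 0.0
finger_force: 0.0
```

```bash
python3 - <<'E'
from h import *
o=get_obs();p=o['tcp_pos'];s=snap('scene','s2');print(p,o['force'])
for z in(0,.005,.01,.015,.02):print(z,proj(s,[p[0],p[1]+.011,z]).round(1))
cv2.imwrite('pics/m3.png',cv2.resize(s['image'][140:260,225:385],(640,480),interpolation=2)[...,::-1])
E
```

```text
[ 0.56863793 -0.13034034 -0.01308372] [-0.12079765 -0.24242155  0.07213253]
0 [301.  236.6]
0.005 [300.9 235.1]
0.01 [300.9 233.6]
0.015 [300.8 232.1]
0.02 [300.7 230.5]
```

View pics/m3.png

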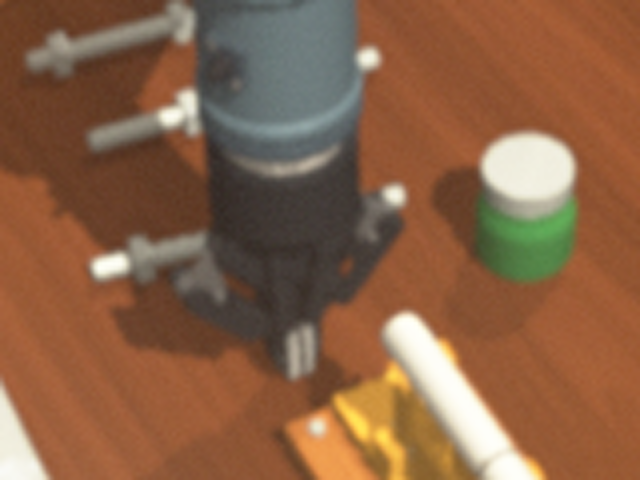

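The tips, at scene (300,234), sit about 8 mm above the bench, which confirms an offset of about 32 mm. I'll complete the touch.

```bash
python3 -m inch '[[0,0,0.002,0],[0,0,0.004,0],[0,0,0.004,0]]'
python3 -m inch '[[0,0,0.002,0],[0,0,0.002,0]]'
python3 -m inch '[[0,0,0.002,0],[0,0,0.002,0]]'
```

```text
clock: 6.38
tcp_pos: [0.5687, -0.1303, -0.017]
orientation: [-3.141, -0.0, 1.491]
force: [0.3, -0.9, 0.5]
grip_width: 0.0001
finger_force: 0.0
clock: 6.62
tcp_pos: [0.5687, -0.1303, -0.0189]
orientation: [-3.141, -0.0, 1.491]
force: [0.3, -0.2, 0.3]
grip_width: 0.0002
finger_force: 0.0
clock: 6.88
tcp_pos: [0.5687, -0.1303, -0.021]
orientation: [-3.141, -0.0, 1.491]
force: [-0.3, -0.1, -0.1]
grip_width: -0.0001
finger_force: 0.0
```

```bash
python3 -m inch '[[0,0,0.001,0],[0,0,0.002,0],[0,0,0.002,0]]'
python3 -m inch '[[0,0,0.001,0],[0,0,0.002,0],[0,0,0.002,0]]'
```

```text
clock: 7.25
tcp_pos: [0.569, -0.1304, -0.022]
orientation: [3.141, -0.0, 1.491]
force: [-2.8, 0.7, 9.0]
grip_width: 0.0003
finger_force: 4.7
clock: 7.62
tcp_pos: [0.569, -0.1304, -0.0221]
orientation: [3.141, -0.001, 1.49]
force: [-8.4, 3.6, 30.6]
grip_width: -0.0002
finger_force: 15.2
```

Contact is at reported z = -0.022, so true tip z = reported z + 0.022. I'll go back to the tube.

```bash
python3 -m inch '[[0,0,-0.05,0],[0,0,-0.11,0],[0.05,-0.007,-0.17,0],[0.1,-0.015,-0.18,0],[0.147,-0.0225,-0.18,0]]' -0.3
python3 -m inch '[[0,0,0,0],[0,0,0,0]]'
python3 - <<'E'
from h import *
plan(.5583,.0183,.063,1.4937)
E
```

```text
clock: 8.25
tcp_pos: [0.5594, 0.0202, 0.1574]
orientation: [3.138, -0.002, 1.491]
force: [-0.5, -0.2, -0.0]
grip_width: 0.0556
finger_force: 0.0
clock: 8.5
tcp_pos: [0.5581, 0.0174, 0.1552]
orientation: [-3.142, 0.001, 1.491]
force: [0.8, -2.1, 0.7]
grip_width: 0.0553
finger_force: 0.0
t 8.5 at [0.5581 0.0174 0.1552] yaw 1.4908 q7 0.05 -> tx 0.0010 ty 0.0002 tz 0.0922 spin -0.0029
```

```bash
python3 -m inch '[[0.001,0,0.04,0],[0.001,0,0.07,0],[0.001,0,0.085,0],[0.001,0,0.092,0],[0.001,0,0.092,0]]'
python3 -m inch '[[0,0,0,0],[0,0,0,0],[0,0,0,0],[0,0,0,0],[0,0,0,0]]' 1
```

```text
clock: 9.12
tcp_pos: [0.5586, 0.0184, 0.0635]
orientation: [3.141, 0.0, 1.49]
force: [0.1, 0.0, -0.1]
grip_width: 0.0557
finger_force: 0.0
clock: 9.75
tcp_pos: [0.5584, 0.0191, 0.0635]
orientation: [3.141, -0.0, 1.491]
force: [-2.7, 0.1, 4.3]
grip_width: 0.02
finger_force: 58.5
```

```bash
python3 -m inch '[[0,0,-0.02,0],[0,0,-0.04,0],[0,0,-0.07,0],[0,0,-0.1,0],[0,0,-0.1,0]]'
python3 - <<'E'
from h import *
plan(.4672,.318,.16,3.335)
E
```

```text
clock: 10.38
tcp_pos: [0.5601, 0.0189, 0.1651]
orientation: [3.137, -0.001, 1.491]
force: [0.3, -0.3, -1.2]
grip_width: 0.0202
finger_force: 59.1
t 10.38 at [0.5601 0.0189 0.1651] yaw 1.4907 q7 0.05 -> tx 0.2907 ty -0.1165 tz 0.0051 spin -1.8443
```

```bash
python3 -m inch '[[0.055,-0.022,0,-0.17],[0.11,-0.044,0,-0.34],[0.165,-0.066,0,-0.51],[0.22,-0.088,0,-0.68],[0.27,-0.108,0,-0.85]]'
python3 -m inch '[[0,0,0,-0.18],[0,0,0,-0.36],[0,0,0,-0.54],[0,0,0,-0.72],[0,0,0,-0.9]]'
python3 -m inch '[[0,0,0,-0.09],[0,0,0,-0.09]]'
python3 - <<'E'
from h import *
plan(.4672,.318,.0,3.335)
E
```

```text
clock: 11.0
tcp_pos: [0.4706, 0.2986, 0.1619]
orientation: [-3.14, -0.001, 2.347]
force: [0.9, 0.2, -0.1]
grip_width: 0.0204
finger_force: 59.2
clock: 11.62
tcp_pos: [0.4715, 0.2964, 0.1617]
orientation: [-3.141, -0.002, -3.036]
force: [-0.6, 0.1, -0.5]
grip_width: 0.0202
finger_force: 59.2
clock: 11.88
tcp_pos: [0.4716, 0.2964, 0.162]
orientation: [-3.141, -0.002, -2.953]
force: [0.4, -0.3, -0.1]
grip_width: 0.0204
finger_force: 59.2
t 11.88 at [0.4716 0.2964 0.162 ] yaw -2.9534 q7 1.11 -> tx 0.0003 ty 0.0221 tz 0.1620 spin -0.0052
```

```bash
python3 -m inch '[[0,0.012,0.03,0],[0,0.023,0.07,0],[0,0.023,0.11,0],[0,0.023,0.13,0],[0,0.023,0.13,0]]'
python3 -m inch '[[0,0,0.015,0],[0,0,0.03,0],[0,0,0.042,0],[0,0,0.042,0]]'
```

```text
clock: 12.5
tcp_pos: [0.4663, 0.3183, 0.0312]
orientation: [-3.14, -0.004, -2.954]
force: [-0.8, -0.1, 0.2]
grip_width: 0.0202
finger_force: 59.2
clock: 13.0
tcp_pos: [0.4671, 0.3187, -0.0099]
orientation: [-3.141, -0.002, -2.952]
force: [0.7, 0.4, -1.0]
grip_width: 0.0204
finger_force: 59.2
```

```bash
python3 -m inch '[[0,0,0.003,0],[0,0,0.003,0],[0,0,0.003,0],[0,0,0.003,0]]' 0.05
python3 -m inch '[[0,0,-0.04,0],[0,0,-0.09,0],[0,0,-0.14,0],[0,0,-0.17,0],[0,0,-0.17,0]]'
python3 - <<'E'
from h import *
s=snap('scene','s3')
cv2.imwrite('pics/m4.png',cv2.resize(s['image'][270:450,380:620],(480,360),interpolation=2)[...,::-1])
plan(.5398,-.2262,.10,-.238)
E
```

```text
clock: 13.5
tcp_pos: [0.468, 0.3194, -0.0115]
orientation: [3.141, 0.0, -2.952]
force: [0.2, -0.9, 0.5]
grip_width: 0.0406
finger_force: 0.0
clock: 14.12
tcp_pos: [0.4695, 0.3204, 0.161]
orientation: [3.139, 0.005, -2.953]
force: [-0.4, 0.1, 0.1]
grip_width: 0.0408
finger_force: 0.0
t 14.18 at [0.4683 0.3197 0.1591] yaw -2.9524 q7 1.08 -> tx 0.0324 ty -0.5496 tz 0.0591 spin -2.7144
```

View pics/m4.png

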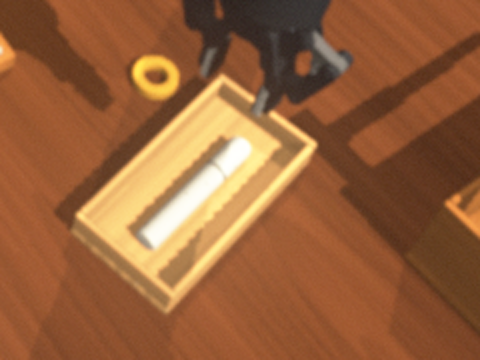

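The tube lies in the tray near its centre, at about scene (478,367). Next is the rod, with the gripper opened to about 40 mm and yaw 2.903.

```bash
python3 -m inch '[[0.003,-0.055,0,0],[0.006,-0.11,0,0],[0.009,-0.165,0,0],[0.012,-0.22,0,0],[0.016,-0.275,0,0]]'
python3 -m inch '[[0.003,-0.055,0,0.1],[0.006,-0.11,0,0.2],[0.009,-0.165,0,0.3],[0.012,-0.22,0,0.4],[0.016,-0.275,0,0.428]]'
python3 -m inch '[[0,0,0,0],[0,0,0,0]]'
python3 - <<'E'
from h import *
plan(.5398,-.2262,-.019,2.903)
E
```

```text
clock: 14.8
tcp_pos: [0.5029, 0.0443, 0.1569]
orientation: [-3.142, -0.002, -2.952]
force: [1.5, -0.0, 1.4]
grip_width: 0.0402
finger_force: 0.0
clock: 15.42
tcp_pos: [0.539, -0.2282, 0.1566]
orientation: [3.142, -0.002, 2.901]
force: [0.5, 1.0, 0.4]
grip_width: 0.0408
finger_force: 0.0
clock: 15.68
tcp_pos: [0.539, -0.226, 0.1568]
orientation: [3.141, -0.003, 2.903]
force: [0.3, 0.5, 0.2]
grip_width: 0.0408
finger_force: 0.0
t 15.68 at [ 0.539  -0.226   0.1568] yaw 2.903 q7 1.77 -> tx -0.0008 ty -0.0000 tz 0.1758 spin 0.0000
```

```bash
python3 -m inch '[[0,0,0.05,0],[0,0,0.1,0],[0,0,0.14,0],[0,0,0.16,0],[0,0,0.165,0]]'
python3 -m inch '[[0,0,0.005,0],[0,0,0.01,0],[0,0,0.01,0]]'
python3 -m inch '[[0,0,0,0],[0,0,0,0],[0,0,0,0],[0,0,0,0],[0,0,0,0]]' 1
```

```text
clock: 16.3
tcp_pos: [0.5395, -0.2256, -0.0076]
orientation: [3.141, -0.002, 2.904]
force: [-0.4, -1.2, 0.0]
grip_width: 0.04
finger_force: 0.0
clock: 16.68
tcp_pos: [0.5402, -0.227, -0.0164]
orientation: [3.142, 0.001, 2.903]
force: [-0.5, 0.3, 0.4]
grip_width: 0.0408
finger_force: 0.0
clock: 17.3
tcp_pos: [0.5402, -0.227, -0.0162]
orientation: [3.142, 0.001, 2.903]
force: [-1.0, 0.4, 5.8]
grip_width: 0.0093
finger_force: 58.7
```

The width of 9.3 mm plus an upward force suggests the pads sit a bit high on the rod. I'll reopen and regrip 3.5 mm lower.

```bash
python3 -m inch '[[0,0,0,0],[0,0,0.0035,0],[0,0,0.0035,0]]' 0.05
python3 -m inch '[[0,0,0,0],[0,0,0,0],[0,0,0,0],[0,0,0,0],[0,0,0,0]]' 1
python3 -m inch '[[0,0,-0.01,0],[0,0,-0.03,0],[0,0,-0.07,0],[0,0,-0.12,0],[0,0,-0.17,0]]'
python3 -m inch '[[0,0,0,0],[0,0,0,0]]'
python3 - <<'E'
from h import *
snap('scene','s4');s=snap('top','t4')
cv2.imwrite('pics/m5.png',np.hstack([cv2.resize(load('scene' and 's4')['image'][100:280,220:460],(400,300)),cv2.resize(s['image'][180:360,320:560],(400,300))])[...,::-1])
plan(.558,.0133,.16,1.4937)
E
```

```text
clock: 17.68
tcp_pos: [0.5395, -0.2267, -0.0208]
orientation: [3.142, -0.001, 2.903]
force: [1.5, -0.1, -0.1]
grip_width: 0.0405
finger_force: 0.0
clock: 18.3
tcp_pos: [0.5399, -0.227, -0.0202]
orientation: [-3.142, 0.0, 2.903]
force: [-0.0, -0.7, 3.2]
grip_width: 0.0096
finger_force: 58.7
clock: 18.92
tcp_pos: [0.5398, -0.2269, 0.1526]
orientation: [-3.142, 0.001, 2.903]
force: [0.2, 0.5, -2.0]
grip_width: 0.0096
finger_force: 58.6
clock: 19.18
tcp_pos: [0.5395, -0.2266, 0.15]
orientation: [3.141, -0.0, 2.903]
force: [-0.2, 1.3, -2.0]
grip_width: 0.0092
finger_force: 58.6
t 19.27 at [ 0.5388 -0.2263  0.1486] yaw 2.903 q7 1.78 -> tx 0.0380 ty 0.2374 tz -0.0114 spin 1.4093
```

View pics/m5.png

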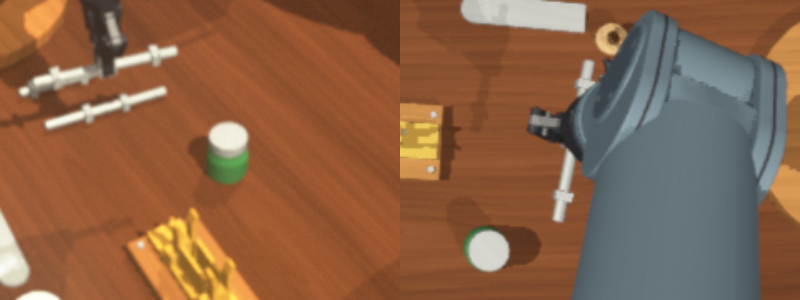

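The rod is held level near its middle, with its ends at about top (433,217) and (415,312). I'll check its offset in the grip.

```bash
python3 - <<'E'
from h import *
t=load('t4');s=load('s4');o=get_obs();w=o['orientation'][2];ax=np.array([np.cos(w),np.sin(w)])
def endp(r,roi,z,vmin):
    x0,y0,x1,y1=roi;h=cv2.cvtColor(r['image'][y0:y1,x0:x1],cv2.COLOR_RGB2HSV).astype(int)
    m=((h[...,1]<70)&(h[...,2]>vmin)).astype(np.uint8)
    n,l,st,c=cv2.connectedComponentsWithStats(m)
    W=[]
    for i in range(1,n):
        if st[i,4]<25: continue
        p=np.argwhere(l==i)[:,::-1]+[x0,y0]
        P=np.array([ray(r,u,v,z)[:2] for u,v in p])-[.539,-.2265]
        a=P@ax;b=P@np.array([-ax[1],ax[0]])
        print(st[i,4],p.mean(0).round(1),'along',a.min().round(4),a.max().round(4),'across',np.median(b).round(4))
print('top');endp(t,(405,210,440,318),.1795,125)
print('scene');endp(s,(225,120,335,165),.1795,125)
plan(.558,.0133,.16,1.4937)
E
```

```text
top
214 [430.5 232.2] along -0.091 -0.0018 across 0.0005
45 [408.9 252.4] along -0.0201 -0.0097 across -0.0312
320 [418.1 292.4] along 0.0112 0.0904 across -0.001
scene
40 [289.2 122.8] along 0.0207 0.0333 across 0.0459
272 [306.9 133.9] along 0.0089 0.0918 across 0.0001
409 [255.8 146.9] along -0.1107 -0.0072 across -0.0038
242 [297.6 159.3] along -0.0467 0.0546 across -0.0658
t 19.27 at [ 0.5388 -0.2263  0.1486] yaw 2.903 q7 1.78 -> tx 0.0380 ty 0.2374 tz -0.0114 spin 1.4093
```

```bash
python3 -m inch '[[0.008,0.047,-0.01,0.17],[0.015,0.095,-0.02,0.34],[0.023,0.142,-0.02,0.51],[0.03,0.19,-0.02,0.68],[0.038,0.2374,-0.02,0.85]]'
python3 -m inch '[[0,0,0,0.18],[0,0,0,0.36],[0,0,0,0.5593],[0,0,0,0.5593],[0,0,0,0.5593]]'
python3 - <<'E'
from h import *
plan(.558,.0135,.058,1.4937)
E
```

```text
clock: 19.9
tcp_pos: [0.5582, 0.0143, 0.1684]
orientation: [-3.139, -0.001, 2.047]
force: [0.6, 0.4, -0.8]
grip_width: 0.0095
finger_force: 58.7
clock: 20.52
tcp_pos: [0.5586, 0.0127, 0.169]
orientation: [-3.14, 0.001, 1.497]
force: [0.6, 0.4, -0.8]
grip_width: 0.0089
finger_force: 58.7
t 20.52 at [0.5586 0.0127 0.169 ] yaw 1.4969 q7 0.09 -> tx 0.0007 ty -0.0007 tz 0.1110 spin 0.0032
```

```bash
python3 -m inch '[[0.001,-0.001,0.03,0.003],[0.001,-0.001,0.06,0.003],[0.001,-0.001,0.085,0.003],[0.001,-0.001,0.098,0.003],[0.001,-0.001,0.102,0.003]]'
python3 -m inch '[[0,0,0.002,0],[0,0,0.004,0],[0,0,0.006,0],[0,0,0.006,0]]'
python3 - <<'E'
from h import *
plan(.558,.0135,.058,1.4937)
E
```

```text
clock: 21.15
tcp_pos: [0.5579, 0.0137, 0.0672]
orientation: [-3.141, 0.0, 1.491]
force: [0.4, -0.4, -2.3]
grip_width: 0.0092
finger_force: 58.8
clock: 21.65
tcp_pos: [0.5582, 0.0139, 0.0618]
orientation: [3.141, -0.0, 1.491]
force: [-0.4, 0.2, -1.5]
grip_width: 0.0093
finger_force: 58.8
t 21.65 at [0.5582 0.0139 0.0618] yaw 1.4907 q7 0.17 -> tx -0.0004 ty -0.0002 tz 0.0038 spin -0.0030
```

```bash
python3 -m inch '[[0,0,0.001,0],[0,0,0.002,0],[0,0,0.003,0],[0,0,0.003,0]]'
python3 -m inch '[[0,0,0.001,0],[0,0,0.001,0]]'
```

```text
clock: 22.15
tcp_pos: [0.5579, 0.0139, 0.0586]
orientation: [-3.141, 0.0, 1.491]
force: [-0.4, 0.1, -1.7]
grip_width: 0.0095
finger_force: 58.7
clock: 22.4
tcp_pos: [0.5577, 0.0139, 0.0576]
orientation: [-3.141, -0.0, 1.49]
force: [-2.5, 0.4, 0.4]
grip_width: 0.0093
finger_force: 58.9
```

Light contact at the expected height. Releasing.

```bash
python3 -m inch '[[0,0,0,0],[0,0,0,0],[0,0,0,0],[0,0,0,0]]' 0.2
python3 -m inch '[[0,0,-0.03,0],[0,0,-0.06,0],[0,0,-0.1,0],[0,0,-0.14,0],[-0.03,0.0,-0.16,0]]'
python3 - <<'E'
from h import *
s=snap('scene','s5');t=snap('top','t5');T=t['image'][210:310,230:390]
cv2.imwrite('pics/m6.png',np.hstack([cv2.resize(s['image'][210:330,290:390],(500,600),interpolation=2),cv2.resize(T,(300,188)).copy() if 0 else cv2.copyMakeBorder(cv2.resize(T,(300,188)),0,412,0,0,0)])[...,::-1])
for z in(.06,.085):print(z,[proj(s,[.558+d*np.cos(1.4935),.0135+d*np.sin(1.4935),z+.006]).round(1).tolist() for d in(-.09,0,.09)])
plan(.558,.0135,.1,1.4937)
E
```

```text
clock: 22.9
tcp_pos: [0.5584, 0.0138, 0.0578]
orientation: [3.141, 0.0, 1.491]
force: [-0.4, -0.3, -0.3]
grip_width: 0.0342
finger_force: 0.0
clock: 23.52
tcp_pos: [0.5571, -0.0138, 0.2198]
orientation: [3.139, -0.002, 1.495]
force: [0.6, -0.5, -0.0]
grip_width: 0.0339
finger_force: 0.0
0.06 [[318.5, 225.7], [340.2, 256.3], [364.0, 289.7]]
0.085 [[318.3, 217.4], [340.5, 248.2], [364.6, 281.8]]
t 23.62 at [ 0.5571 -0.02    0.2204] yaw 1.4859 q7 0.11 -> tx 0.0334 ty -0.0019 tz 0.1204 spin -0.0078
```

View pics/m6.png

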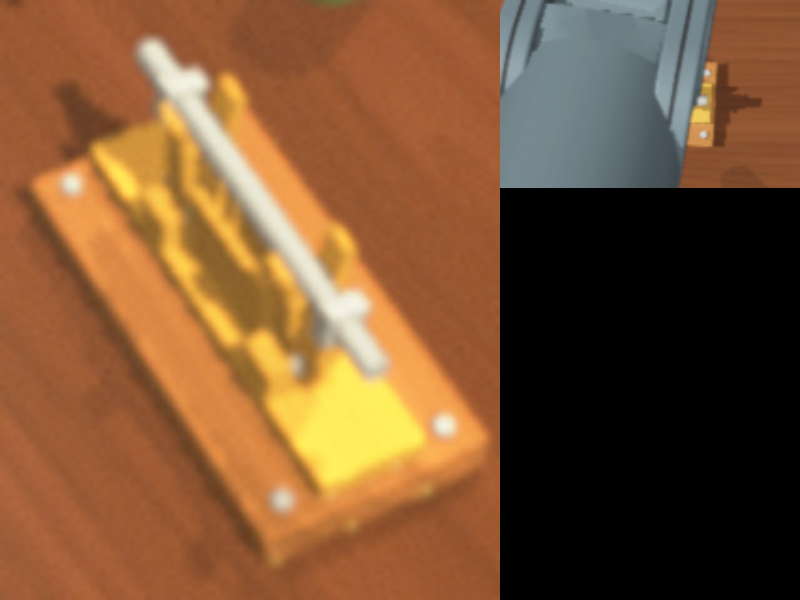

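The rod lies on both jaws with a collar outside each clip. Its ends are at scene (320,219) and (365,284), as predicted for z = 85 mm. Now I'll shut the fingers, turn them along the rod, and press at mid-span.

```bash
python3 -m inch '[[0.01,-0.001,0,0.18],[0.02,-0.001,0,0.36],[0.033,-0.002,0,0.54],[0.033,-0.002,0,0.72],[0.033,-0.002,0,0.9]]' 1
python3 -m inch '[[0,0,0,0.18],[0,0,0,0.36],[0,0,0,0.54],[0,0,0,0.66],[0,0,0,0.66]]'
python3 - <<'E'
from h import *
plan(.558,.0135,.075,1.4937-np.pi/2)
E
```

```text
clock: 24.25
tcp_pos: [0.556, 0.0178, 0.2169]
orientation: [-3.141, 0.001, 0.585]
force: [0.4, 0.8, 0.4]
grip_width: -0.0001
finger_force: 0.0
clock: 24.88
tcp_pos: [0.556, 0.0175, 0.217]
orientation: [3.141, 0.001, -0.068]
force: [-0.1, 0.4, 0.6]
grip_width: -0.0003
finger_force: 0.0
t 24.88 at [0.556  0.0175 0.217 ] yaw -0.068 q7 -1.31 -> tx 0.0022 ty 0.0038 tz 0.1420 spin 0.0090
```

```bash
python3 -m inch '[[0.002,0.004,0.05,0],[0.002,0.004,0.1,0],[0.002,0.004,0.13,0],[0.002,0.004,0.14,0],[0.002,0.004,0.14,0]]'
python3 -m inch '[[0,0,0.002,0],[0,0,0.004,0],[0,0,0.006,0],[0,0,0.008,0],[0,0,0.008,0]]'
```

```text
clock: 25.5
tcp_pos: [0.5582, 0.0128, 0.0778]
orientation: [3.142, 0.0, -0.068]
force: [0.8, 0.6, 1.0]
grip_width: 0.0001
finger_force: 0.0
clock: 26.12
tcp_pos: [0.558, 0.0129, 0.0696]
orientation: [3.142, 0.0, -0.069]
force: [0.5, 0.7, 0.3]
grip_width: -0.0002
finger_force: 0.0
```

```bash
python3 -m inch '[[0,0,0.001,0],[0,0,0.002,0],[0,0,0.003,0],[0,0,0.004,0],[0,0,0.005,0]]'
python3 -m inch '[[0,0,0.001,0],[0,0,0.002,0],[0,0,0.003,0],[0,0,0.004,0],[0,0,0.005,0]]'
```

```text
clock: 26.75
tcp_pos: [0.558, 0.0128, 0.0654]
orientation: [-3.141, 0.0, -0.07]
force: [-4.1, -0.1, 10.5]
grip_width: 0.0001
finger_force: 4.9
clock: 27.38
tcp_pos: [0.5579, 0.0126, 0.0609]
orientation: [-3.141, 0.001, -0.07]
force: [-5.5, 0.6, 15.8]
grip_width: 0.0002
finger_force: 7.7
```

```bash
python3 -m inch '[[0,0,0.001,0],[0,0,0.002,0],[0,0,0.003,0],[0,0,0.004,0],[0,0,0.005,0]]'
python3 -m inch '[[0,0,0.001,0],[0,0,0.002,0],[0,0,0.003,0],[0,0,0.004,0],[0,0,0.005,0]]'
```

```text
clock: 28.0
tcp_pos: [0.5588, 0.0128, 0.0554]
orientation: [-3.141, -0.001, -0.07]
force: [-0.9, 0.8, 9.1]
grip_width: 0.0001
finger_force: 4.2
clock: 28.62
tcp_pos: [0.5582, 0.0128, 0.0497]
orientation: [3.142, -0.0, -0.07]
force: [-1.4, 0.0, 7.0]
grip_width: -0.0002
finger_force: 4.1
```

```bash
python3 -m inch '[[0,0,0.001,0],[0,0,0.002,0],[0,0,0.002,0]]'
python3 -m inch '[[0,0,-0.03,0],[0,0,-0.08,0],[0,0,-0.13,0],[-0.04,0,-0.18,0],[-0.1,0,-0.2,0]]'
python3 -m inch '[[-0.05,0,0,0],[-0.05,-0.06,0,0],[-0.05,-0.12,0,0],[-0.05,-0.18,0,0],[-0.05,-0.23,0,0]]'
python3 - <<'E'
from h import *
s=snap('scene','s6');t=snap('top','t6')
c=np.array([.558,.0135]);a=np.array([np.cos(1.4935),np.sin(1.4935)])
for n,r,roi in(('scene',s,(305,205,385,310)),('top',t,(245,235,355,292))):
    x0,y0,x1,y1=roi;h=cv2.cvtColor(r['image'][y0:y1,x0:x1],cv2.COLOR_RGB2HSV).astype(int)
    k,l,st,_=cv2.connectedComponentsWithStats(((h[...,1]<75)&(h[...,2]>125)).astype(np.uint8))
    for i in range(1,k):
        if st[i,4]<60: continue
        p=np.argwhere(l==i)[:,::-1]+[x0,y0]
        for z in(.066,.085):
            P=np.array([ray(r,u,v,z+.003)[:2] for u,v in p])-c
            al=P@a;ac=P@np.array([-a[1],a[0]]);f=np.polyfit(al,ac,1)
            print(n,z,st[i,4],'along',al.min().round(4),al.max().round(4),'len',np.ptp(al).round(4),'across',f[1].round(4),'slope',f[0].round(4))
E
```

```text
clock: 29.0
tcp_pos: [0.5598, 0.0127, 0.0494]
orientation: [-3.141, -0.003, -0.07]
force: [-2.3, 1.8, 17.3]
grip_width: -0.0003
finger_force: 8.7
clock: 29.62
tcp_pos: [0.4616, 0.019, 0.249]
orientation: [3.141, -0.004, -0.07]
force: [-0.3, 1.1, 2.3]
grip_width: -0.0002
finger_force: 0.0
clock: 30.25
tcp_pos: [0.4259, 0.255, 0.2467]
orientation: [-3.141, 0.0, -0.068]
force: [0.8, 0.3, 0.3]
grip_width: 0.0002
finger_force: 0.0
scene 0.066 153 along -0.0702 0.0153 len 0.0855 across -0.0006 slope -0.0781
scene 0.085 153 along -0.0558 0.028 len 0.0837 across -0.0072 slope -0.0781
scene 0.066 170 along 0.0204 0.0933 len 0.0728 across 0.0054 slope -0.0771
scene 0.085 170 along 0.033 0.1043 len 0.0713 across -0.0014 slope -0.0771
top 0.066 489 along -0.0873 0.0936 len 0.1809 across -0.0001 slope 0.0066
top 0.085 489 along -0.087 0.0901 len 0.1771 across 0.0014 slope 0.0066
```

The hard stop came at tip z ≈ 0.0715, and the top view gives 181 mm length at seat height, 0 mm across and 3 mm along. I'll check both ends in the scene view before handing in.

```bash
python3 - <<'E'
from h import *
s=load('s6');h=cv2.cvtColor(s['image'],cv2.COLOR_RGB2HSV).astype(int)
c=np.array([.558,.0135]);a=np.array([np.cos(1.4935),np.sin(1.4935)])
n=np.array([-a[1],a[0]])
for z in(.066,.075,.085):
  row=[]
  for d in np.arange(-.1,.106,.004):
    u,v=np.round(proj(s,[*(c+d*a),z+.004])).astype(int); row.append('#' if h[v,u,1]<80 and h[v,u,2]>90 else '.')
  print(z,''.join(row))
# tube in the tray
x0,y0,x1,y1=430,320,530,410;m=((h[...,1]<60)&(h[...,2]>150))[y0:y1,x0:x1]
p=np.argwhere(m)[:,::-1]+[x0,y0];print('tube',np.mean([ray(s,u,v,.02)[:2] for u,v in p],0).round(4),get_obs()['force'].round(1))
E
```

```text
0.066 ...#####........#############.......#############...
0.075 .....#############################################..
0.085 ............###............................###......
tube [0.4712 0.3212] [-0.4 -0.2 -0.5]
```

```bash
python3 - <<'E'
from h import *
c=np.array([.558,.0135]);a=np.array([np.cos(1.4935),np.sin(1.4935)])
for name in('s5','s6'):
  s=load(name);im=s['image'];h=cv2.cvtColor(im,cv2.COLOR_RGB2HSV).astype(int)
  print(name)
  for z in(.058,.062,.066,.07,.074,.078,.082,.086,.09,.094,.098):
    row=''
    for d in np.arange(-.1,.106,.004):
      u,v=np.round(proj(s,[*(c+d*a),z])).astype(int); row+='#' if h[v,u,1]<80 and h[v,u,2]>90 else ('b' if h[v,u,1]>150 and h[v,u,0]>17 else '.')
    print(z,row)
E
```

```text
s5
0.058 .......bbbbbbbbb..bb.........b..bbb...#.bbbbbbbbbbbb
0.062 .......bbbbbbb..bbbb.b..b...bbbbbbbb.###.bbbbbbbbbbb
0.066 .......bbbbbbbb.............bbbbbbb..####bbbbbbbbbbb
0.07 ......#....b.................bbbbb...#####.b.b.bbbbb
0.074 ..#######.......#.#..##.###.##...#.#######......bbbb
0.078 ..########..#.################.#############.##.bbbb
0.082 ..##############################################.bbb
0.086 ...##############################################.bb
0.09 ...###############################################bb
0.094 ....##############################################..
0.098 .....#############################################..
s6
0.058 .######.bb.bbb.############.....bbb.############.bbb
0.062 ..####...bb.bb.#############..bb.bbb############.bbb
0.066 ..#####...bbbb..#############..bbbb.#############bbb
0.07 ...#####...b....#############.......#############.bb
0.074 ....#######...#.##############..#################.bb
0.078 .....#############################################.b
0.082 ..........#####.####..########...#.#.###.####......b
0.086 ...........####...............b...........####.....b
0.09 ............###......bb.b.bbbbbb.........b.###.b.bbb
0.094 .............##.....b.bbbbbbbbbbb.......bb.###......
0.098 ...................bbb.bbbbbbbbbb.......bb...#......
```

Both ends dropped equally, by about 19 mm, and the brass jaws now overlap the rod, so it is home. Handing in.

```bash
python3 -c "
from workcell import *
print(hand_in())"
```

```text
the job is handed in; nothing more can be done
None
```

I handed the job in with the tube lying in the tray and the gauge rod pressed fully home in both clips, as far as the camera checks and pressing force show; `hand_in()` returned no verdict.

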